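# Clear the file and slide the firebrick home

### The job

The orange-handled file lying across the soldering tray is in the way: pick it up and lay it, not drop it, with its middle well on the cork mat, and let go. Then slide the soft firebrick along the tray with light pushes until it sits fully home against the red stop by the torch. Leave the stone dish, the mallet and the jar where they are.

Things in the scene. Friction and masses are not known exactly. Their poses are not given: they have to be found in the camera images.
- tray: Fixed aluminium soldering tray, 260 x 134 mm, floor 6 mm thick. Origin: centre of its underside; x runs along it from the open near end (x = -130 mm) to the red stop (inner face at x = 120 mm, 30 mm high). Side rails: inner faces at y = +-59 mm, 8 mm thick, tops 18 mm high. A blue torch stands beyond the stop (x = 130 to 190, y = -25 to 60 mm, 127 mm high).
- stop (a point): Middle of the inner face of the red stop, 18 mm above the table; axes as the tray's.
- brick: Soft cream firebrick with scorch marks, 100 (x, along the tray) x 110 (y) x 32 mm high, about 0.3 kg, loose on the tray floor between the rails, near the open end. Origin: centre of its underside. Home, its centre is 50 mm from the stop's inner face. It chips if the robot presses it with more than about 25 N.
- file: Flat file, 220 mm, 0.17 kg, lying on both rails across the tray between brick and stop, underside 18 mm above the table. Origin: underside at mid length (centre of mass); x along it. Orange handle x = -110 to -5 mm, 26 mm wide, 20 mm high; steel blade x = -5 to 110 mm, 22 mm wide, 6 mm thick, undersides level.
- mat: Cork tool mat fixed to the bench, 240 (x) x 140 (y) x 3 mm, to the left or the right of the tray. Origin: centre of its underside.
- dish: White marble doming dish, 90 x 90 x 22 mm, loose, on the side of the tray where the mat is not. Origin: centre of its underside. Leave alone.
- mallet: Hammer lying across the far left of the bench, its head towards the middle and its handle pointing away to the left, about 210 mm long. Origin: near its middle, underneath. Leave alone.
- jar: Flux jar with a white cap, 52 mm diameter, 65 mm high, loose, standing to the far right. Origin: centre of its underside. Leave alone.
Things that resemble listed ones, but are neither listed nor needed, are in the scene too. Leave any black or blue look-alike of the brick alone.

How it is judged (in metres and radians):
On the way, in this order (a step that is already met when the one before it is completed fails the run):
1. the file lies at rest on the cork mat, let go, with the brick not yet home (x of file in the frame of mat between -0.1 and 0.1 m and y of file in the frame of mat between -0.06 and 0.06 m and height (world z) of file below 0.01 m and angle between file's own z axis and vertical below 0.1 rad and linear speed of file below 0.03 m/s and contact force between the fingers and file below 0.05 N and x of brick in the frame of tray below 0.065 m), for 0.2 s.
2. the brick is home against the stop (x of brick in the frame of tray above 0.066 m), for 0.2 s.
At the end, for the whole second after the job is handed in: The file lies flat and still on the cork mat, its middle within 100 mm (along) and 60 mm (across) of the mat's centre; the brick lies flat and still on the tray floor, its far face within 4 mm of the stop (x of file in the frame of mat between -0.1 and 0.1 m and y of file in the frame of mat between -0.06 and 0.06 m and height (world z) of file below 0.01 m and angle between file's own z axis and vertical below 0.1 rad and linear speed of file below 0.03 m/s and x of brick in the frame of tray above 0.066 m and z of brick in the frame of tray below 0.009 m and angle between brick's own z axis and vertical below 0.06 rad and linear speed of brick below 0.02 m/s); the robot touches nothing.
It fails at once if the robot presses on the brick with more than 25 N (contact force between any of the fingers, the arm and brick above 25 N).
It fails at once if the file is dropped (falls freely faster than 0.7 m/s, about 25 mm) (contact force between anything else and file below 0.02 N and linear speed of file above 0.7 m/s).
It fails at once if the stone dish, the mallet or the jar is moved by more than 20 mm (distance of any of dish, mallet, jar from where it was at the start of the episode above 0.02 m).
It also fails if it takes over 64 s, if anything falls off the work surface, if the arm or the gripper's body presses on something with over 40 N, if the wrist force passes 120 N, or if a joint passes its speed limit or range.

### The arm

A 7-joint arm with a two-finger parallel gripper is mounted at the origin on the work surface. World frame = base frame: x ahead of the robot, y to its left, z up, the work surface at z = 0. Lengths are in mm, angles in rad, forces in N, time in s.
With the tool pointing down it reaches from about 400 to 875 mm from the base axis. Payload 19.3 kg.
Tool frame: the origin (TCP) lies at the very end of the fingers, on their centre line; the grasp point (between the pads) lies 19 mm behind it (grip_point_offset is the z of the grasp point in the tool frame, in mm); z points along the fingers, y is the line along which they close (so a half turn about z gives the same grasp; the last joint's range is limited). The gripper opens to 85 mm and grips with 20 to 120 N. Pads are 22 mm wide; open, the fingers measure 114 mm over their backs; the gripper's body (76 mm by 85 mm) begins 54 mm behind the grasp point. The pads swing forward as they close: fully open they stand 13 mm farther back than shut.
Start: joints at [1.078, 0.521, -0.036, 1.599, 0.021, 1.021, -0.113], TCP at [256.419, -569.968, 231.291] pointing down, gripper open.
Joint ranges: [-2.91, 2.91], [-0.3, 2.13], [-1.5, 1.42], [0.17, 2.43], [-1.26, 4.41], [0.16, 1.93], [-2.52, 2.52]. Speed limits (rad/s): [1.89, 1.89, 2.39, 2.39, 3.01, 3.01, 3.01].

### API

Orientations are given as a 3x3 rotation matrix whose columns are the frame's x, y, z axes.
In Python, from workcell import movep, movel, goto_joints, open_gripper, clamp, wait, inverse_kinematics, read_state, camera, PlanningError, finish_job, grip_point_offset gives the robot as it stands. Calls block until the motion is done:
- movep(position, orientation): joint-space move of the TCP to a pose.
- movel(position, frame=None, max_speed=150, guard=None): straight line of the TCP; frame=None keeps the orientation; max_speed is the mean speed in mm/s. With guard (N) it stops when the force on the tool has changed by that much, and returns True; else False.
- goto_joints(angles): joint-space move.
- open_gripper() and clamp(): open the fingers fully, or close them until they stop; the grip force is fixed at half the most.
- wait(seconds).
- inverse_kinematics(position, orientation): joint angles nearest the present ones, or None.
- read_state(): the state.
- camera(name): name is "scene" or "top" or "wrist"; returns a dict with "image" (400x640x3 uint8, blue, green, red), "range_z" (400x640 float32, mm along the optical axis (not along the pixel's ray), 0 where there is no reading), "fx", "fy", "cx", "cy" (pixels), "dist_coeffs" ([k1, k2, p1, p2, k3] as OpenCV has them; the pictures are not rectified), "cam_to_world" (4x4, takes a point from camera to world coordinates). Camera axes: x right, y up, looking along -z (the intrinsics and any distortion apply to the point x, -y, -z); pixel columns grow to the right and rows downward; lengths in mm; the calibration is good to about 2 mm. A picture is of the moment at which its call begins.
A pose or a line that the arm cannot do raises PlanningError and nothing moves.
- finish_job(): hands the job in; it is judged then, once.
The state is a dict: "time": time; "qpos": joint angles; "qvel": joint speeds; "joint_efforts": joint torques, N m; "eef_pos": TCP position; "tool_rot": TCP orientation; "ft_force": force on the tool from outside, world axes, zero at the start; "torque": the same for the moment, N m; "finger_gap": finger opening in mm; "gripper_force": force on a finger pad.
Only numpy, scipy, OpenCV 4.12 (cv2) and the standard library are available. Lean on these libraries where they do the work, as an engineer would, in place of code of your own. Each camera call takes 0.05 s, during which the arm holds its last target. There are 200 camera calls.

## Working session

There is one attempt and no reset: what is moved stays moved. The work goes in short steps, each a Python script; the robot and the scene stay as the last script left them, time stands still between calls to the robot, and variables do not carry over. Pictures are saved under pics/ and viewed, at most 10 in all, crops included, and the job is handed in when it is done.

```bash
mkdir -p pics; ls; cat > h.py <<'E'
import numpy as np, cv2
from workcell import *
def save(n,f):
    c=camera(n); cv2.imwrite('pics/'+f,c['image']); np.savez('pics/'+f[:-4],**{k:np.asarray(v) for k,v in c.items()}); return c
def ray(c,uv):
    K=np.array([[c['fx'],0,c['cx']],[0,c['fy'],c['cy']],[0,0,1]],float)
    p=cv2.undistortPoints(np.asarray(uv,float).reshape(-1,1,2),K,np.asarray(c['dist_coeffs'],float))[:,0]
    T=np.asarray(c['cam_to_world']); d=np.c_[p[:,0],-p[:,1],-np.ones(len(p))]@T[:3,:3].T
    return T[:3,3],d
def on_plane(c,uv,z):
    o,d=ray(c,uv); return o+d*((z-o[2])/d[:,2])[:,None]
E
python3 - <<'E'
from h import *
c=save('top','top0.png'); save('scene','scene0.png')
print(c['cam_to_world'],c['fx'],c['dist_coeffs'],read_state()['time'])
E
```

```text
pics
[[ 1.40102920e-02  9.91648415e-01 -1.28207384e-01  4.39944069e+02]
 [-9.99856431e-01  1.26719090e-02 -1.12489787e-02 -7.91085439e+00]
 [-9.53039961e-03  1.28346579e-01  9.91683582e-01  9.17948691e+02]
 [ 0.00000000e+00  0.00000000e+00  0.00000000e+00  1.00000000e+00]] 375.2770102593466 [-0.08419362  0.          0.          0.          0.        ] 0.1
```

View pics/top0.png

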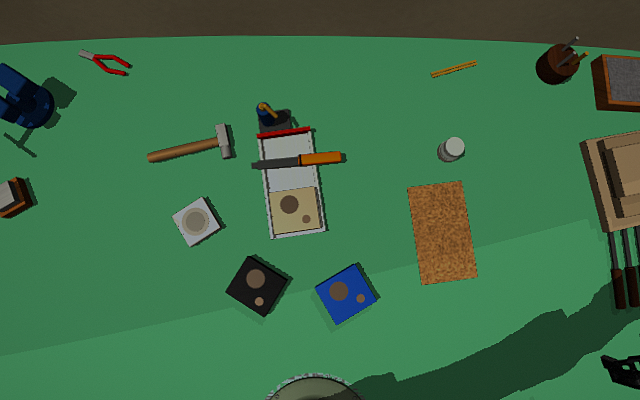

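View pics/scene0.png

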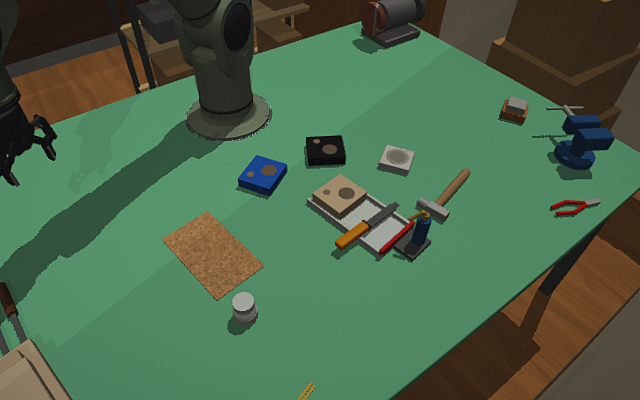

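The top view shows the tray running upward from (298,235) to the stop at (283,132). The file is at about (298,159) with its handle to the right, the brick at (296,211) and the mat at (442,232). The dish is left at (197,221), the mallet at (222,142) and the jar at (451,149). The scene view agrees. Next I'll measure them.

```bash
cat > meas.py <<'E'
from h import *
def big(m,box):
    b=np.zeros_like(m); u0,v0,u1,v1=box; b[v0:v1,u0:u1]=m[v0:v1,u0:u1]
    cs,_=cv2.findContours(b,cv2.RETR_EXTERNAL,cv2.CHAIN_APPROX_NONE); return max(cs,key=cv2.contourArea)
def rect(c,m,box,z):
    P=on_plane(c,big(m,box).reshape(-1,2),z)[:,:2]
    r=cv2.minAreaRect(P.astype(np.float32)); return r, cv2.boxPoints(r)
E
python3 - <<'E'
from meas import *
c=dict(np.load('pics/top0.npz')); im=c['image']; h=cv2.cvtColor(im,cv2.COLOR_BGR2HSV)
for n,lo,hi,box,z in [('mat',(5,60,60),(25,255,255),(395,170,490,295),3),('handle',(8,200,120),(20,255,255),(295,140,355,175),33),
 ('stop',(0,150,80),(4,255,255),(240,120,320,150),30),('brick',(10,30,120),(30,140,255),(262,180,330,240),38)]:
    r,b=rect(c,cv2.inRange(h,lo,hi),box,z); print(n,np.round(r[0],1),np.round(r[1],1),round(r[2],1),np.round(b).tolist())
R=c['range_z'];T=c['cam_to_world']
for n,u,v in [('mat',442,232),('handle',318,158),('blade',285,162),('brick',300,218),('floor',290,180),('dish',197,221),('jar',452,147)]:
    o,d=ray(c,[(u,v)]); print(n,h[v,u],np.round(o+d[0]*R[v,u],1))
k=cv2.resize(im[110:250,230:370],(800,800*140//140))[:,:]; cv2.imwrite('pics/crop.png',cv2.resize(im[110:250,220:380],(686,600),interpolation=cv2.INTER_CUBIC))
E
```

```text
mat [ 480.7 -302.2] [239.2 139.7] 8.0 [[353.0, -250.0], [372.0, -388.0], [609.0, -355.0], [589.0, -216.0]]
handle [654.9  -3.1] [24.1 94.7] 6.5 [[637.0, 43.0], [648.0, -52.0], [672.0, -49.0], [661.0, 45.0]]
stop [719.8  89.8] [ 10.8 130.1] 8.9 [[704.0, 153.0], [724.0, 25.0], [735.0, 26.0], [715.0, 155.0]]
brick [526.7  58.5] [ 98.4 108.1] 9.1 [[470.0, 104.0], [487.0, -3.0], [584.0, 13.0], [567.0, 120.0]]
mat [ 15 171 145] [ 479.6 -302.2    4.5]
handle [ 17 255 148] [651.3   2.9  40.5]
blade [50 17 46] [644.7  83.5  22.8]
brick [ 24  83 147] [507.2  43.3  37.4]
floor [ 77  12 153] [603.4  71.7   5.4]
dish [ 23  41 111] [497.1 292.   26.9]
jar [ 44  22 152] [ 676.8 -312.7   64.8]
```

View pics/crop.png

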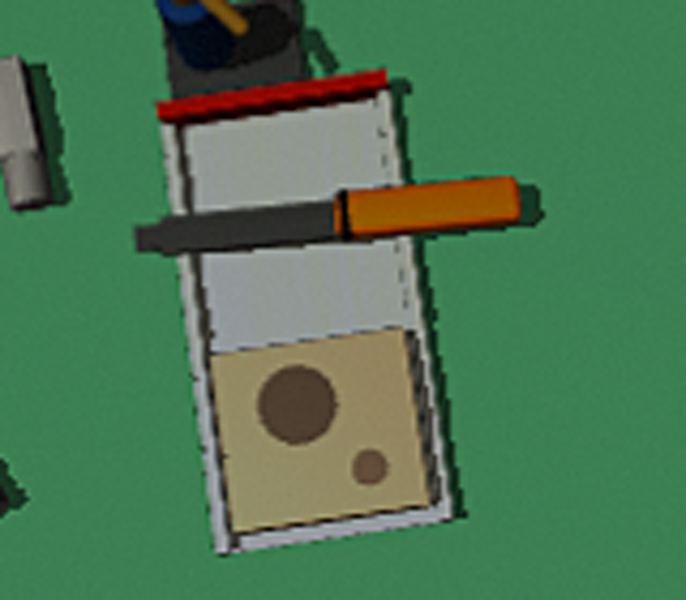

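```bash
cat > pose.py <<'E'
from h import *
def R_file(fx):  # tool down, closing axis y across the file axis fx; both half turns
    fx=np.r_[fx,0]/np.linalg.norm(fx); z=np.array([0,0,-1.])
    return [np.c_[s*fx,np.cross(z,s*fx),z] for s in (1,-1)]
tdir=np.array([.987,.159]); tn=np.array([-.159,.987]); tray=np.array([596.4,70.])
E
python3 - <<'E'
from pose import *
s=read_state(); print(s['tool_rot'],grip_point_offset)
fd=np.array([-.115,.993]); md=np.array([.99,.138])
for n,d,p in [('grasp',fd,[649.4,40.8,18]),('grasphi',fd,[649.4,40.8,200]),('place',md,[463,-304,5]),('placehi',md,[463,-304,200]),('push',tdir,list(tray-150*tdir)+[14]),('pushend',tdir,list(tray+10*tdir)+[14])]:
    for R in R_file(d):
        q=inverse_kinematics(np.array(p,float),R); print(n,None if q is None else np.round(q,2))
E
```

```text
[[ 9.11952383e-01  4.10295678e-01 -5.54271935e-04]
 [ 4.10296035e-01 -9.11951908e-01  9.38488473e-04]
 [-1.20411585e-04 -1.08327238e-03 -9.99999406e-01]] -18.700000000000003
grasp [ 0.16  0.87 -0.49  1.64  0.54  0.77 -0.46]
grasp [-0.58  0.98  0.7   1.68 -0.83  0.81 -2.52]
grasphi [ 0.25  0.66 -0.64  1.53  0.43  1.09 -0.37]
grasphi [-0.78  0.96  1.22  1.59 -0.94  1.27 -2.42]
place [ 0.49  0.75 -0.02  1.92  0.02  0.47 -0.98]
place [ 0.88  0.81 -0.58  1.9   0.72  0.64  1.56]
placehi [ 0.5   0.45 -0.04  1.82  0.02  0.87 -0.98]
placehi [ 1.01  0.54 -0.75  1.79  0.44  0.98  1.79]
push [-0.15  0.65 -0.1   2.18  0.2   0.32 -1.84]
push [ 0.23  0.71 -0.61  2.16  0.85  0.52  0.69]
pushend [-0.16  0.79 -0.08  1.77  0.1   0.59 -1.71]
pushend [ 0.29  0.92 -0.77  1.74  0.83  0.84  0.85]
```

```bash
python3 - <<'E'
from pose import *
R=R_file(np.array([-.115,.993]))[0]; p=np.array([649.4,40.8,200.])
movep(p,R); movel(p*[1,1,0]+[0,0,60]); print(movel(p*[1,1,0]+[0,0,18],max_speed=60,guard=10), read_state()['eef_pos'])
clamp(); s=read_state(); print(s['finger_gap'],s['gripper_force'],s['time'])
f0=s['ft_force']
movel(p*[1,1,0]+[0,0,60],max_speed=60); s=read_state(); print(s['finger_gap'],s['ft_force']-f0,s['torque'],s['time'])
save('scene','scene1.png')
E
```

```text
False [649.58859071  40.88580601  18.23594094]
24.910724968249568 59.68094229698181 5.1917
24.857128512273988 [ 0.16510398  0.98741572 -7.06096826] [-0.00781351  0.01971982 -0.04231125] 6.0417
```

View pics/scene1.png

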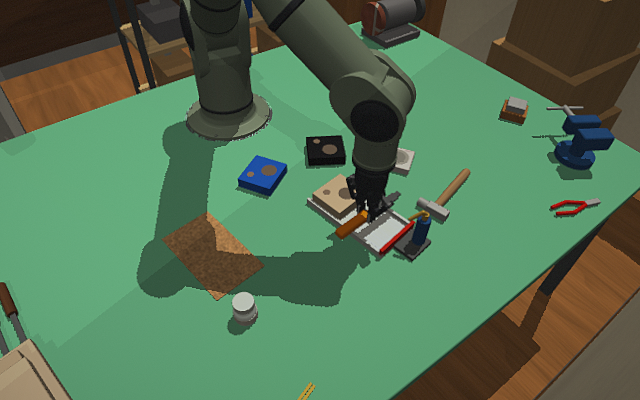

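The scene view shows the file gripped just above the tray, with its handle at (352,222). The finger gap of 25 mm matches the 26 mm handle, so I'll place it on the mat.

```bash
python3 - <<'E'
from pose import *
p=read_state()['eef_pos']; movel([p[0],p[1],200])
R=R_file(np.array([.99,.138]))[0]; q=np.array([462.9,-304.7,200.])
movep(q,R); print(read_state()['finger_gap'],read_state()['time'])
movel(q*[1,1,0]+[0,0,25]); g=movel(q*[1,1,0]+[0,0,2.5],max_speed=20,guard=4); s=read_state(); print(g,s['eef_pos'],s['finger_gap'])
open_gripper(); movel(q*[1,1,0]+[0,0,150])
movep([440,-60,230],R_file(np.array([.987,.159]))[0])
c=save('top','top2.png'); print(read_state()['time'])
cv2.imwrite('pics/top2c.png',c['image'][100:300,220:520])
E
```

```text
24.59760326021974 8.6333
True [ 462.83815921 -304.60117065    3.38967033] 24.902777950168154
13.7667
```

View pics/top2.png

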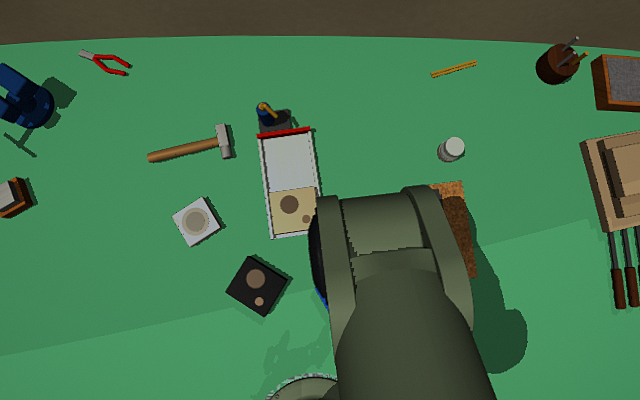

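The file is hidden by the arm; the tray is clear and everything else is unmoved. I'll move over the push start and look again.

```bash
python3 - <<'E'
from meas import *; from pose import *
R=R_file(tdir)[0]; p=np.r_[tray-148*tdir,200]
movep(p,R); clamp(); print(read_state()['time'],read_state()['finger_gap'])
c=save('top','top3.png'); d=save('scene','scene3.png')
v=np.vstack([c['image'][100:300,220:520],d['image'][130:330,130:430]]); cv2.imwrite('pics/c3.png',cv2.resize(v,None,fx=1.5,fy=1.5))
E
```

```text
15.05 0.29002096867114635
```

View pics/c3.png

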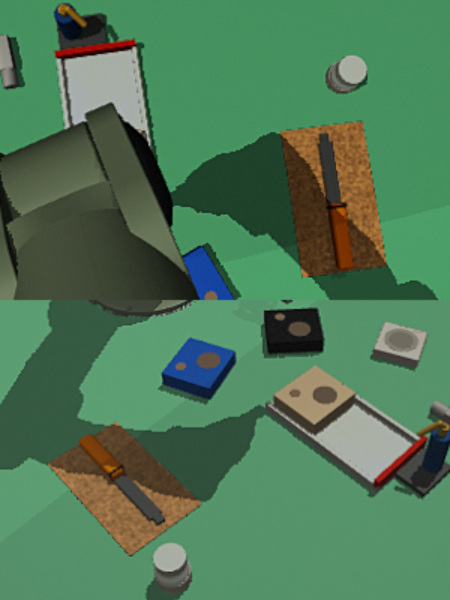

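The file lies along the middle of the mat (crop (337,204)), with its handle towards the robot. The brick is still at the open end, so I'll push now.

```bash
python3 - <<'E'
from pose import *
P=lambda x,z=16: np.r_[tray+x*tdir,z]
def st(t): s=read_state(); print(t,round(float((s['eef_pos'][:2]-tray)@tdir),1),np.round(s['ft_force'],1),s['time'])
movel(P(-148)); st('down')
print(movel(P(-126),max_speed=15,guard=8)); st('contact')
print(movel(P(-10),max_speed=30,guard=10)); st('push1')
E
```

```text
down -147.6 [ 0.5  0.1 -0.5] 16.525
False
contact -125.8 [ 0.2 -0.3 -0.4] 18.1417
False
push1 -10.0 [-3.8 -0.8  2.5] 22.1583
```

```bash
python3 - <<'E'
from pose import *
P=lambda x,z=16: np.r_[tray+x*tdir,z]
def st(t): s=read_state(); print(t,round(float((s['eef_pos'][:2]-tray)@tdir),1),np.round(s['ft_force'],1),s['time'])
print(movel(P(22),max_speed=8,guard=7)); st('push2')
x=float((read_state()['eef_pos'][:2]-tray)@tdir)
movel(P(x-30),max_speed=60); movel(P(x-30,200)); movep([440,-60,230],R_file(tdir)[0]); st('away')
c=save('top','top4.png'); d=save('scene','scene4.png')
v=np.vstack([cv2.resize(c['image'][100:250,220:370],(450,300)) if 0 else cv2.resize(c['image'][110:250,220:430],(450,300)),cv2.resize(d['image'][160:290,280:475],(450,300))]); cv2.imwrite('pics/c4.png',v)
E
```

```text
True
push2 9.9 [0.3 0.6 0.3] 24.5667
away -174.7 [-0.6 -0.4  0.1] 27.3667
```

View pics/c4.png

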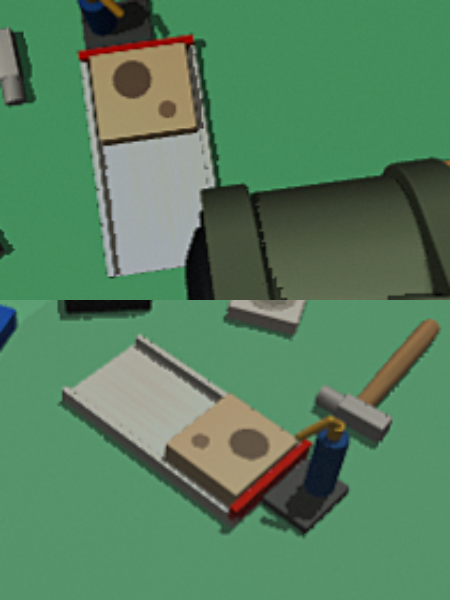

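The brick sits up against the red stop in both views (top crop (145,90), scene crop (235,450)). I'll check the distance in numbers.

```bash
python3 - <<'E'
from meas import *; from pose import *
for f in ('top0','top4'):
    c=dict(np.load(f'pics/{f}.npz')); h=cv2.cvtColor(c['image'],cv2.COLOR_BGR2HSV)
    box=(262,180,330,240) if f=='top0' else (255,130,325,185)
    r,b=rect(c,cv2.inRange(h,(10,30,100),(30,140,255)),box,38); s,_=rect(c,cv2.inRange(h,(0,150,80),(4,255,255)),(240,120,320,150),30)
    r0=np.array(r[0]); print(f,np.round(r[1],1),round(r[2],1),'brick tray x',(r0-tray)@tdir,(r0-tray)@tn,'stop',(np.array(s[0])-tray)@tdir,s[1])
E
```

```text
top0 [ 99.1 108.6] 9.2 brick tray x -70.61106863479613 -0.4051119483947794 stop 124.93654952545168 (10.842340469360352, 130.09591674804688)
top4 [ 99.  110.4] 9.0 brick tray x 70.07078022308352 -1.3530444168090856 stop 125.894032901001 (10.934754371643066, 130.26296997070312)
```

```bash
python3 -c "
from workcell import *
wait(0.3); print(finish_job())"
```

```text
the job is handed in; nothing more can be done
None
```

The job is handed in after about 28 s on the robot's clock: the file lies let go in the middle of the cork mat, the brick measures home against the red stop (tray x about 70 mm), and the dish, mallet and jar looked unmoved in the pictures.

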